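# Open the shrimp food jar for sifting

### The arm

A 7-joint arm with a two-finger parallel gripper is mounted at the origin on the work surface. World frame = base frame: x ahead of the robot, y to its left, z up, the work surface at z = 0. Lengths are in m, angles in rad, forces in N, time in s.
With the tool pointing down it reaches from about 0.425 to 0.925 m from the base axis. Payload 6.8 kg.
Tool frame: the origin (TCP) lies on the front face of the gripper's body, between the roots of the fingers; the fingertips stand 73 mm ahead of it and the grasp point (between the pads) lies 54 mm ahead of it (env.nose_length is the distance from the TCP to the fingertips, in m); z points along the fingers, y is the direction in which the jaws open and shut (so a half turn about z gives the same grasp; the last joint's range is limited). The gripper opens to 85 mm and grips with 20 to 120 N. Pads are 22 mm wide; open, the fingers measure 114 mm over their backs; the gripper's body (76 mm by 85 mm) begins 54 mm behind the grasp point. The pads swing forward as they close: fully open they stand 13 mm farther back than shut.
Start: joints at [1.221, 0.477, 0.022, 1.555, -0.011, 1.109, -0.083], TCP at [0.162, -0.655, 0.304] pointing down, gripper open.
Joint ranges: [-2.96, 2.96], [-0.34, 2.1], [-1.41, 1.46], [0.24, 2.44], [-1.37, 4.51], [0.17, 1.92], [-2.96, 2.96]. Speed limits (rad/s): [2.39, 2.39, 3.14, 3.14, 3.14, 3.14, 3.14].

### API

Orientations are given as a unit quaternion [w, x, y, z].
In Python, from cell import env, kin, camera, calibration, job gives the robot as it stands. The module is installed in compiled form; this text tells all that it offers. Calls block until the motion is done:
- env.reach(position, orientation): joint-space move of the TCP to a pose.
- env.movel(position, velocity=0.15, rot=None, stop_force=None): straight line of the TCP; rot=None keeps the orientation; velocity is the mean speed in m/s. With stop_force (N) it stops when the force on the tool has changed by that much, and returns True; else False.
- env.goto_joints(angles): joint-space move.
- env.grip(opening, f_grip=None): finger opening in m; f_grip is the grip in N (None keeps the last); returns when the fingers have stopped.
- env.dwell(seconds).
- kin.inverse_kinematics(position, orientation): joint angles nearest the present ones, or None.
- env.get_state(): the state.
- camera(name): name is "scene" or "top"; returns (picture, depth): 420x560x3 uint8, blue, green, red; 420x560 float32, m along the optical axis (not along the pixel's ray), 0 where there is no reading.
- calibration(name): a dict with "fx", "fy", "cx", "cy" (pixels), "k1" (the pictures are not rectified: a ray, as slopes to the right and down, at radius r is drawn at 1 + k1 r^2 times it, then the intrinsics apply), "rvec" (rotation vector, rad) and "tvec" (3), from world to camera coordinates, as OpenCV has them. Camera axes: x right, y down, z forward; pixel columns grow to the right and rows downward; lengths in m; the calibration is good to about 2 mm. A picture is of the moment at which its call begins. calibration takes no time and is no camera call.
A pose or a line that the arm cannot do raises env.PlanningError and nothing moves.
- job.job_done(): hands the job in, once; it reports no verdict.
The state is a dict: "time": time; "qpos": joint angles; "joint_velocities": joint speeds; "joint_torque": joint torques, N m; "tcp_pos": TCP position; "orientation": TCP orientation; "force": force on the tool from outside, world axes, zero at the start; "torque": the same for the moment, N m; "opening": finger opening in m.
Only numpy, scipy, OpenCV 4.12 (cv2) and the standard library are available. Lean on these libraries where they do the work, as an engineer would, in place of code of your own. Each camera call takes 0.05 s, during which the arm holds its last target. There are 200 camera calls.

### The job

Get the shrimp food ready for sifting: first set the loose steel sieve cover gently onto the green feeding dish so that it sits fully seated and level, and let go of it. Then grip the black cap of the square amber jar, which its stand keeps from turning, unscrew it counterclockwise until the threads let go without pulling the jar out of its stand, and raise it straight up. Finish while still holding the cap level about 2 cm clear above the jar's mouth, and leave the tweezers, the ceramic tube, the small bottle and the round jar where they are.

Things in the scene. Friction and masses are not known exactly. Their poses are not given: they have to be found in the camera images.
- cover: loose stainless steel sieve cover, 0.15 to 0.28 kg, lying knob up on the shelf at the start: disc 92 mm across and 4 mm thick; under it a locating disc 72 mm across and 4 mm high; on top a central upright knob, a plain cylinder 18 mm across and 24 mm high. Origin: centre of the underside of the locating disc; z up; the knob spans 8 to 32 mm above the origin
- cover_knob (a point): point on the axis of the cover's knob at the height to grip, 20 mm above the cover's origin (knob top 12 mm above this point)
- cover_seat (a point): centre of the underside of the cover's wide disc, 4 mm above the cover's origin: this plane comes to lie on the dish's rim
- dish: loose green plastic feeding dish, round, open, 34 mm high, 88 mm across at the rim outside and 80 mm inside, 90 g. Origin: centre of its underside
- dish_rim (a point): centre of the dish's mouth, in the plane of the rim. The cover is seated when cover_seat lies on this point: the cover's locating disc goes into the mouth with about 3 mm play all round
- stand: square aluminium jar stand, fixed to the shelf, 79 x 79 mm outside, 67 x 67 mm inside, walls 32 mm high, floor 6 mm thick. Origin: centre of its underside; x and y along its sides; its place and yaw vary
- jar: amber glass food jar standing loose in the stand (1.5 mm play each side, about 3 degrees of turning play), 0.35 kg: body 64 x 64 x 62 mm high, then a round neck 46 mm across up to 74 mm and 40 mm across up to the mouth at 96 mm above its origin, with three thread segments outside. Origin: centre of the underside, 6 mm above the stand's origin
- jar_mouth (a point): centre of the jar's mouth, in the plane of the rim, 96 mm above the jar's origin. A springy sealing ring in the mouth presses the closed cap up with about 15 to 20 N (this makes it tight: roughly 0.1 to 0.3 N m to turn, grip it firmly); it stands 5 mm above the rim once the cap is off
- cap: round black plastic cap screwed on the jar, 56 mm across, 21 mm high, straight ribbed side, flat top, 30 g. Origin: centre of the lower edge of its side wall, on its axis, z up; 79 to 81 mm above the jar's origin when closed (free space beside the neck below it down to 62 mm). Its x axis points to the grey line on its top, within 6 degrees of the jar's x axis when closed
- tweezers: bystander: stainless steel tweezers 150 mm long, 8 mm high, lying flat
- tube: bystander: grey ceramic shrimp tube 90 mm long, 40 mm high, lying on two feet
- test_bottle: bystander: small white bottle, 28 mm across, 70 mm high
- round_jar: bystander: closed round glass jar with a steel lid, 64 mm across, 85 mm high; not the one to open
- cap_top (a point): centre of the cap's top, 21 mm above its origin. Three inner lugs hold the cap: turned counterclockwise seen from above it rises about 1 mm; after 40 to 52 degrees plus the jar's play the lugs are clear and it lifts straight off. A hard stop follows at about 85 degrees, so turn 65 to 75. Clockwise it turns only a few degrees. Pulled too early it lifts the jar
Things that resemble listed ones, but are neither listed nor needed, are in the scene too. There is more than one size of the cap; the one meant has the size given above.

How it is judged:
By the outcome, as a careful person would: the job done as asked, in the order asked, and still so for the second after the job is handed in, while the arm keeps its last pose, push and grip.
It also fails if it takes over 61 s, if anything falls off the work surface, if the arm or the gripper's body presses on something with over 40 N, if the wrist force passes 120 N, or if a joint passes its speed limit or range.

## Working session

There is one attempt and no reset: what is moved stays moved. The work goes in short steps, each a Python script; the robot and the scene stay as the last script left them, time stands still between calls to the robot, and variables do not carry over. Pictures are saved under pics/ and viewed, about 8 in all and at most 12, crops included, and the job is handed in when it is done.

```bash
mkdir -p pics
cat > h.py <<'E'
import numpy as np, cv2
from cell import env, kin, camera, calibration, job
def cloud(name):
    "picture, world xyz per pixel (nan where no depth)"
    im,d=camera(name); c=calibration(name)
    K=np.array([[c['fx'],0,c['cx']],[0,c['fy'],c['cy']],[0,0,1.]])
    R=cv2.Rodrigues(np.array(c['rvec'],float))[0]; t=np.array(c['tvec'],float).ravel()
    v,u=np.mgrid[:420,:560]
    n=cv2.undistortPoints(np.stack([u,v],-1).reshape(-1,1,2).astype(float),K,np.array([c['k1'],0,0,0,0.])).reshape(420,560,2)
    P=np.dstack([n,np.ones((420,560))])*d[...,None]
    W=(P-t)@R; W[d<=0]=np.nan
    return im,W
E
python3 - <<'E'
from h import *
for n in("scene","top"):
    im,W=cloud(n); cv2.imwrite(f"pics/{n}0.png",im); np.savez(f"{n}0.npz",im=im,W=W)
    print(n,calibration(n)); print(np.nanmin(W.reshape(-1,3),0),np.nanmax(W.reshape(-1,3),0))
print(env.get_state())
E
```

```text
scene {'fx': 472.10157363204485, 'fy': 472.10157363204485, 'cx': 266.9560087554644, 'cy': 213.50419734054466, 'k1': -0.12551810660299792, 'rvec': array([ 2.3838642 ,  0.56654415, -0.22246351]), 'tvec': array([-0.58943381, -0.16165344,  1.22716624])}
[-1.36920681 -0.56592138 -0.7680796 ] [1.6285618  1.87588368 0.38233088]
top {'fx': 430.41906290395013, 'fy': 430.41906290395013, 'cx': 275.1014065941309, 'cy': 204.58465971729248, 'k1': -0.07982492174005407, 'rvec': array([ 2.1823296 , -2.01208075,  0.2312985 ]), 'tvec': array([-0.05082895,  0.64449334,  0.81692343])}
[ 0.15083705 -1.24955099 -0.76898331] [1.72489215 1.40806363 0.22819955]
{'time': 0.1, 'qpos': array([ 1.22089975,  0.47775918,  0.02232847,  1.55633015, -0.01150171,
        1.10929133, -0.08308243]), 'joint_velocities': array([ 1.90238972e-04, -3.06320807e-03, -3.58219321e-04, -2.61871506e-03,
        2.91422508e-04,  3.23713315e-04, -3.58567589e-05]), 'joint_torque': array([ 5.01525152e-03, -5.97765577e+01,  1.61397178e+00, -2.81957567e+01,
        1.28552175e-02,  5.05752687e-03, -2.02732167e-05]), 'tcp_pos': array([ 0.16153775, -0.65497077,  0.30300404]), 'orientation': array([-8.15187538e-04,  9.92697362e-01,  1.20628599e-01, -1.56325286e-04]), 'force': array([ 0.74590131, -0.5208117 , -0.54865125]), 'torque': array([ 0.03245594,  0.01764145, -0.03649126]), 'opening': 0.08511103076142439}
```

View pics/top0.png

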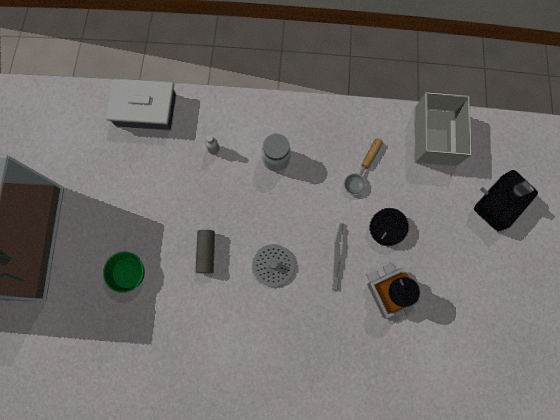

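View pics/scene0.png

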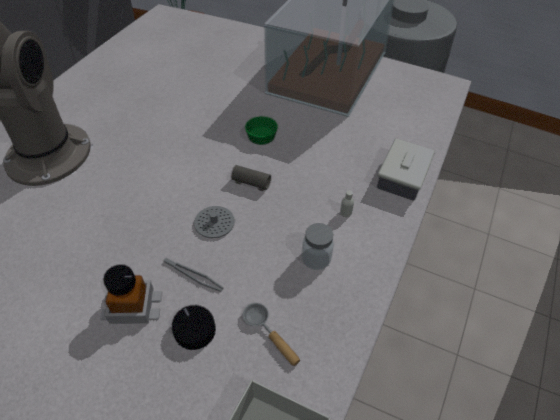

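The top view (camera at the right and high) shows the cover at about (274,266) with its knob near (283,267), and the dish at (124,272). The amber jar in its stand has its cap at (403,291). There are two black cap candidates, (403,291) on the amber jar and (389,227) standing by itself. I'll measure both sizes and confirm in a crop.

Run:
```python
from h import *
def circ(p,n=200):
    # RANSAC-free: min enclosing circle of the robust hull
    c,r=cv2.minEnclosingCircle(p.astype(np.float32)); return np.round(c,4),round(r,4)
for n in("top","scene"):
    z=np.load(n+"0.npz"); im,W=z['im'],z['W']; Z=W[...,2]
    print(n,"table z",np.nanmedian(Z[(np.hypot(W[...,0]-.6,W[...,1])<.3)]))
    def blob(m,name):
        k,l,s,c=cv2.connectedComponentsWithStats(m.astype(np.uint8))
        for i in range(1,k):
            if s[i,4]>25:
                p=W[l==i]; print(name,s[i],np.round(np.median(p,0),4),circ(p[:,:2]), cv2.minAreaRect((p[:,:2]*1000).astype(np.float32)))
    g=im.astype(int); roi=(W[...,0]>.2)&(W[...,0]<.95)&(abs(W[...,1])<.6)
    blob(roi&(Z>.1)&(Z<.116)&(g.max(2)<90),"high black")
    blob(roi&(Z>.02)&(Z<.1)&(g.max(2)<50)&(g.max(2)-g.min(2)<20),"low black")
    blob(roi&(g[...,1]>g[...,2]+25)&(g[...,1]>g[...,0]+25)&(Z>.029)&(Z<.042),"green rim")
    print(np.round([W[266,274],W[268,283],W[272,124],W[291,403],W[227,389]],3) if n=="top" else np.round([W[221,214],W[130,261],W[280,120],W[325,193]],3))
    if n=="top":
        q=im[195:335,225:445]
        cv2.imwrite("pics/crop1.png",cv2.resize(np.clip(q*1.6,0,255).astype(np.uint8),None,fx=3.6,fy=3.6,interpolation=cv2.INTER_CUBIC))
```

```text
top table z -0.00012887307328723953
high black [ 16 173  27 128 578] [0.5293 0.4884 0.1081] (array([0.5354, 0.4889]), 0.1283) ((535.4293212890625, 488.4997863769531), (256.453857421875, 6.877710819244385), 1.6149346828460693)
high black [522 181  12  11  59] [ 0.723  -0.5185  0.1021] (array([ 0.7213, -0.5199]), 0.0133) ((721.553955078125, -520.1779174804688), (25.89714241027832, 13.594498634338379), 53.834537506103516)
high black [391 276  29  31 693] [ 0.4887 -0.2611  0.1072] (array([ 0.4891, -0.2613]), 0.0291) ((488.5025634765625, -261.66876220703125), (55.12097930908203, 56.32661819458008), 72.3244857788086)
low black [112  90  63  38 218] [0.8221 0.2949 0.0281] (array([0.8659, 0.3277]), 0.0796) ((835.746826171875, 307.9212341308594), (72.9952621459961, 158.9704132080078), 33.30189895629883)
low black [ 475  170   63   61 2003] [ 0.698  -0.4946  0.0578] (array([ 0.706 , -0.5063]), 0.0672) ((706.3611450195312, -505.7007751464844), (80.91372680664062, 120.05284881591797), 47.454647064208984)
low black [ 35 186  24 112 710] [0.5318 0.4884 0.0345] (array([0.5359, 0.4888]), 0.1216) ((5
[... 1773 characters left out ...]
89.76915740966797)
low black [109 277  26  19 103] [ 0.5145 -0.2757  0.0942] (array([ 0.501, -0.268]), 0.0256) ((508.9587707519531, -271.79730224609375), (51.03974151611328, 19.027835845947266), 64.5832748413086)
low black [ 172  306   43   39 1284] [ 0.6355 -0.2527  0.0289] (array([ 0.6339, -0.2497]), 0.0404) ((634.2462158203125, -250.81089782714844), (78.12738800048828, 77.62909698486328), 23.30799102783203)
green rim [246 128  31  10  60] [0.5033 0.2768 0.0323] (array([0.492 , 0.2994]), 0.0393) ((498.385009765625, 286.71136474609375), (78.29365539550781, 33.94770812988281), 26.733680725097656)
[[ 0.533 -0.008  0.013]
 [ 0.476  0.329  0.002]
 [ 0.499 -0.266  0.106]
 [ 0.636 -0.252  0.029]]
```

View pics/crop1.png

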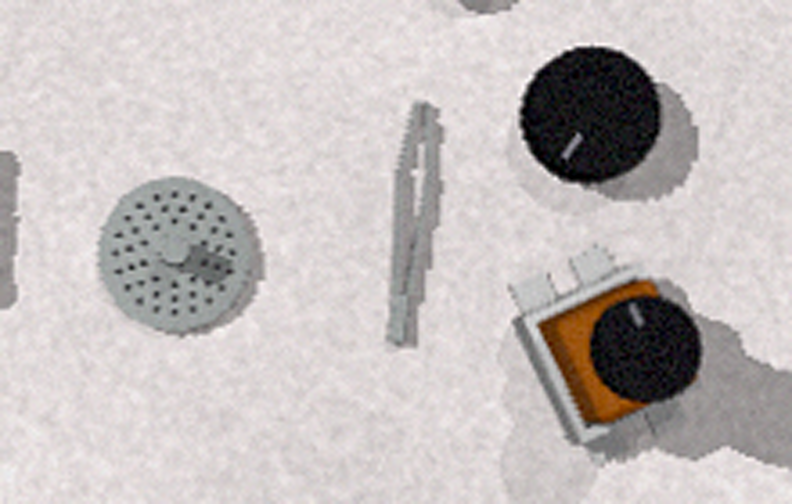

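The crop shows the two black caps at (590,115) and (646,349). The right one sits on the amber jar and measures about 56 mm at z = 0.107. The other is about 79 mm across and stands loose at z = 0.03, so it's the decoy. The cover lies knob up at crop (178,255). Next I'll refine the centres with circle fits from both cameras.

```bash
cat >> h.py <<'E'
from scipy.optimize import least_squares
def onplane(name,px,z):
    c=calibration(name); K=np.array([[c['fx'],0,c['cx']],[0,c['fy'],c['cy']],[0,0,1.]])
    R=cv2.Rodrigues(np.array(c['rvec'],float))[0]; t=np.array(c['tvec'],float).ravel()
    n=cv2.undistortPoints(np.asarray(px,float).reshape(-1,1,2),K,np.array([c['k1'],0,0,0,0.])).reshape(-1,2)
    d=np.c_[n,np.ones(len(n))]@R; o=-R.T@t
    return (o+d*((z-o[2])/d[:,2])[:,None])[:,:2]
def fitc(name,mask,z,r=None):
    m=mask.astype(np.uint8); m=cv2.resize(m,None,fx=4,fy=4,interpolation=cv2.INTER_LINEAR) if 0 else m
    cs,_=cv2.findContours(m,cv2.RETR_EXTERNAL,cv2.CHAIN_APPROX_NONE); c=max(cs,key=cv2.contourArea)[:,0]
    p=onplane(name,c,z); c0=p.mean(0)
    f=(lambda q:np.hypot(*(p-q[:2]).T)-q[2])
    s=least_squares(f,[*c0,.04],loss='soft_l1',f_scale=.001)
    return np.round(s.x,4),round(float(np.sqrt(np.mean(s.fun**2))),4)
def measure(n,im,W,cap=True):
    Z=W[...,2]; g=im.astype(int); out={}
    near=lambda x,y,r:np.hypot(W[...,0]-x,W[...,1]-y)<r
    G=(g[...,1]>g[...,2]+20)&(g[...,1]>g[...,0]+20)&near(.486,.31,.08)
    out['dish']=fitc(n,G,.034)
    return out
E
python3 - <<'E'
from h import *
for n in("top","scene"):
    z=np.load(n+"0.npz"); im,W=z['im'],z['W']; Z=W[...,2]; print(n,measure(n,im,W))
    near=lambda x,y,r:np.hypot(W[...,0]-x,W[...,1]-y)<r
    print(' cover disc',fitc(n,near(.53,-.008,.065)&(Z>.0045),.008), ' knobtop',fitc(n,near(.53,-.008,.02)&(Z>.028),.032))
    p=W[near(.53,-.008,.02)&(Z>.028)]; print(' knob pts',len(p),p.mean(0),np.ptp(p,0))
    print(' cap',fitc(n,near(.489,-.262,.05)&(Z>.102),.107))
    # line on cap
    m=near(.489,-.262,.026)&(Z>.1)&(im.max(2)>60); v,u=np.nonzero(m); q=onplane(n,np.c_[u,v],.107)
    mu=q.mean(0); e=np.linalg.svd(q-mu)[2][0]; print(' line',len(q),mu,np.degrees(np.arctan2(e[1],e[0])))
    # stand/jar body (amber top)
    g=im.astype(int); A=(g[...,2]>g[...,0]+50)&near(.489,-.262,.09); 
    p=W[A&(abs(Z-.068)<.008)][:,:2]*1000; print(' jar top rect',len(p),cv2.minAreaRect(p.astype(np.float32)))
    S=near(.489,-.262,.09)&(abs(Z-.032)<.004)&~A; p=W[S][:,:2]*1000; print(' stand',len(p),cv2.minAreaRect(p.astype(np.float32)))
E
```

```text
top {'dish': (array([0.4847, 0.3102, 0.0423]), 0.0007)}
 cover disc (array([ 0.528 , -0.0046,  0.0448]), 0.0007)  knobtop (array([ 0.5281, -0.0046,  0.0081]), 0.0006)
 knob pts 56 [ 0.52808258 -0.00452395  0.03184861] [0.01720666 0.01517661 0.00709813]
 cap (array([ 0.4888, -0.2615,  0.0276]), 0.0007)
 line 7 [ 0.50584684 -0.25324473] -149.35401643059967
 jar top rect 310 ((488.4245910644531, -259.45574951171875), (63.76674270629883, 59.858768463134766), 26.157917022705078)
 stand 289 ((488.0179443359375, -261.651611328125), (78.36344909667969, 80.35408020019531), 28.27906608581543)
scene {'dish': (array([0.4913, 0.3018, 0.0457]), 0.0057)}
 cover disc (array([ 0.5303, -0.0051,  0.0442]), 0.0013)  knobtop (array([ 0.5316, -0.0042,  0.0083]), 0.0008)
 knob pts 43 [ 0.53094126 -0.00346166  0.03061696] [0.01712308 0.01625818 0.00655487]
 cap (array([ 0.4916, -0.263 ,  0.028 ]), 0.0009)
 line 10 [ 0.49063927 -0.25316035] 2.9400047097483575
 jar top rect 379 ((493.4462585449219, -263.0998229980469), (59.36405563354492, 58.429447174072266), 27.04351234436035)
 stand 374 ((490.62042236328125, -261.8366394042969), (79.41899108886719, 80.5360107421875), 28.388608932495117)
```

```bash
cat >> h.py <<'E'
def down(deg):
    "tool down, tool x at deg from world x; tool y at deg-90"
    a=np.radians(deg)/2; return np.array([0,np.cos(a),np.sin(a),0])
E
python3 - <<'E'
from h import *
print(env.nose_length, [ (n,(-cv2.Rodrigues(np.array(calibration(n)['rvec']))[0].T@np.array(calibration(n)['tvec']).ravel()).round(3)) for n in('top','scene')])
for nm,p,degs in(("cov",[.5295,-.0045,.15],(-90,90)),("dish",[.486,.3095,.15],(-90,90)),("cap",[.4902,-.262,.15],range(-180,180,30))):
    for d in degs:
        q=kin.inverse_kinematics(p,down(d)); print(nm,d,None if q is None else np.round(q,2))
E
```

```text
0.0726 [('top', array([ 0.447, -0.012,  0.941])), ('scene', array([ 0.949, -0.547,  0.825]))]
cov -90 [-0.95  0.91  1.27  2.08 -1.06  1.04 -2.26]
cov 90 [ 0.36  0.52 -0.6   2.    0.42  0.75 -0.48]
dish -90 [ 0.15  0.86 -1.19  1.86  0.91  1.1   1.73]
dish 90 [-0.06  0.65 -0.82  1.88  0.61  0.89 -1.19]
cap -180 [ 0.88  0.56 -0.64  1.93  0.47  0.8   1.54]
cap -150 [ 1.22  0.83 -1.19  1.91  0.89  1.07  1.74]
cap -120 [-0.44  0.95  1.26  2.02 -1.07  1.08 -2.32]
cap -90 [ 0.21  0.49  0.21  1.98 -0.16  0.69 -2.62]
cap -60 [ 0.3   0.48  0.1   1.97 -0.07  0.69 -2.17]
cap -30 [ 0.39  0.48 -0.01  1.97  0.01  0.69 -1.72]
cap 0 [ 0.49  0.48 -0.14  1.96  0.1   0.7  -1.28]
cap 30 [ 0.57  0.49 -0.24  1.95  0.17  0.71 -0.82]
cap 60 [ 0.64  0.5  -0.34  1.95  0.24  0.73 -0.36]
cap 90 [ 0.72  0.52 -0.44  1.94  0.31  0.75  0.1 ]
cap 120 [ 0.79  0.53 -0.52  1.94  0.38  0.76  0.57]
cap 150 [ 0.81  0.54 -0.56  1.94  0.4   0.77  1.08]
```

```bash
python3 - <<'E'
from h import *
x,y=.5295,-.0045
env.grip(.040,60)
env.reach([x,y,.15],down(90))
env.movel([x,y,.093],.12)
h=env.movel([x,y,.078],.02,stop_force=3)
s=env.get_state(); print(h,s['tcp_pos'],s['force'])
z=s['tcp_pos'][2]
env.movel([x,y,max(z+.003,.083)],.03)
env.grip(0.0,60)
s=env.get_state(); print(s['opening'],s['tcp_pos'],s['force'],s['time'])
for n in("top","scene"): cv2.imwrite(f"pics/{n}1.png",camera(n)[0])
E
python3 - <<'E'
import cv2,numpy as np
a=cv2.imread('pics/top1.png')[200:340,200:350];b=cv2.imread('pics/scene1.png')[140:280,140:290]
cv2.imwrite('pics/v1.png',np.clip(cv2.resize(np.hstack([a,b]),None,fx=2.6,fy=2.6)*1.5,0,255).astype(np.uint8))
E
```

```text
True [ 0.52939649 -0.00451066  0.07922266] [-1.27071016  0.26562851  6.4494396 ]
0.015575741740224936 [ 0.52947843 -0.00455758  0.08306833] [-0.73525743 -0.25222992  3.28835812] 5.2167
```

View pics/v1.png

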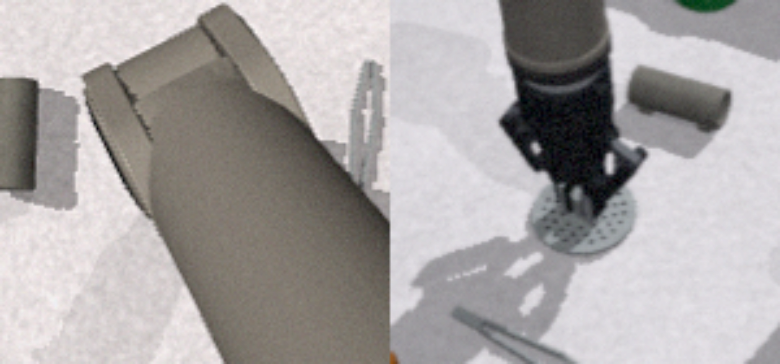

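The scene view shows the fingers closed around the knob, at crop (583,200). I'll lift the cover, carry it over the dish and measure there.

Run:
```python
from h import *
x,y=.5295,-.0045
env.movel([x,y,.103],.05)
s=env.get_state(); print(s['opening'],s['force'])
env.movel([x,y,.16],.12)
env.reach([.4865,.3095,.16],down(90))
env.movel([.4865,.3095,.135],.1)
env.dwell(.3); s=env.get_state(); print(s['opening'],s['tcp_pos'],s['force'],s['torque'],s['time'])
for n in("top","scene"):
    im,W=cloud(n); cv2.imwrite(f"pics/{n}2.png",im); np.savez(f"{n}2.npz",im=im,W=W)
a=cv2.imread('pics/top2.png')[195:335,50:200];b=cv2.imread('pics/scene2.png')[50:190,190:340]
cv2.imwrite('pics/v2.png',np.clip(cv2.resize(np.hstack([a,b]),None,fx=2.6,fy=2.6)*1.5,0,255).astype(np.uint8))
```

```text
0.015760688109934393 [ 1.29965004  0.1173093  -1.97863049]
0.015870268894833214 [0.48670703 0.30964032 0.13544801] [-0.27884128 -0.17306383 -2.24072574] [ 0.03760839  0.00414502 -0.01020562] 8.4
```

View pics/v2.png

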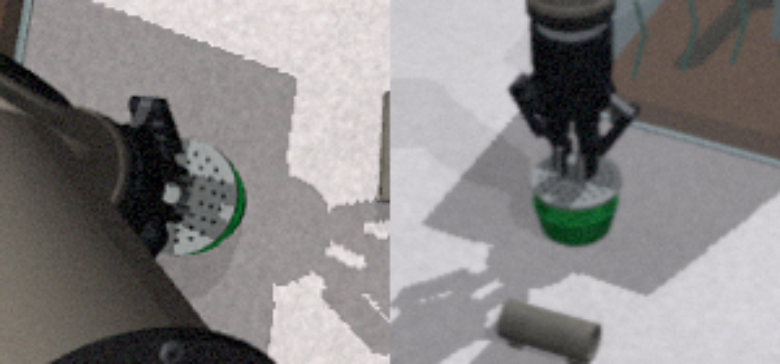

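Run:
```python
from h import *
def fixr(p,r,c0,sgn=None):
    s=least_squares(lambda q:np.hypot(*(p-q).T)-r,c0,loss='soft_l1',f_scale=.001); return s.x.round(4),round(float(np.median(abs(s.fun))),4)
for n in("top","scene"):
    z=np.load(n+"0.npz"); im,W=z['im'],z['W']; Z=W[...,2]; g=im.astype(int)
    G=(g[...,1]>g[...,2]+20)&(g[...,1]>g[...,0]+20)&(np.hypot(W[...,0]-.486,W[...,1]-.31)<.08)
    cs,_=cv2.findContours(G.astype(np.uint8),cv2.RETR_EXTERNAL,cv2.CHAIN_APPROX_NONE);c=max(cs,key=cv2.contourArea)[:,0]
    p=onplane(n,c,.034)
    if n=="scene": # keep the far side only
        d=p-[.487,.309]; cam=np.array([.949-.487,-.547-.309]); cam/=np.hypot(*cam); p=p[d@cam<.01]
    print(n,'dish',fixr(p,.0432,[.486,.31]),len(p))
    R=G&(abs(Z-.034)<.003); print('  ring pts',R.sum(),fixr(W[R][:,:2],.042,[.486,.31]))
    z=np.load(n+"2.npz"); im,W=z['im'],z['W']; Z=W[...,2]; g=im.astype(int)
    M=(np.hypot(W[...,0]-.4865,W[...,1]-.3095)<.055)&(abs(Z-.0604)<.006)&~((g[...,1]>g[...,2]+20)&(g[...,1]>g[...,0]+20))
    q=W[M]; A=np.c_[q[:,:2]-[.4865,.3095],np.ones(len(q))]; pl=np.linalg.lstsq(A,q[:,2],rcond=None)[0]; print('  disc plane (tilt x,y deg, z)',np.degrees(pl[:2]).round(2),pl[2].round(4),len(q))
    cs,_=cv2.findContours(M.astype(np.uint8),cv2.RETR_EXTERNAL,cv2.CHAIN_APPROX_NONE);c=max(cs,key=cv2.contourArea)[:,0]
    p=onplane(n,c,.0604); p=p[np.hypot(*(p-[.4865,.3095]).T)>.040]; 
    print('  cover',fixr(p,.045,[.4865,.3095]),len(p),np.degrees(np.arctan2(*(p-[.4865,.3095]).T[::-1])).round(-1).astype(int)[::6])
```

```text
top dish (array([0.4847, 0.3102]), 0.0009) 114
  ring pts 207 (array([0.4848, 0.3106]), 0.001)
  disc plane (tilt x,y deg, z) [0.28 0.05] 0.0599 770
  cover (array([0.4859, 0.3101]), 0.0006) 72 [  10  180 -170 -150 -140 -120 -100  -80  -70  -50  -30  -10]
scene dish (array([0.4891, 0.3049]), 0.001) 41
  ring pts 80 (array([0.4864, 0.3097]), 0.0018)
  disc plane (tilt x,y deg, z) [ 0.73 -0.95] 0.0589 446
  cover (array([0.4883, 0.3078]), 0.0014) 59 [ 150 -160 -130 -100  -80  -60  -40  -10   20   50]
```

The cover hangs level, with tilt under 1°. It sits about 1 mm too far in x relative to the dish, measured in the top camera. I'll correct that and lower it.

Run:
```python
from h import *
x,y=.4855,.3097
env.movel([x,y,.128],.05)
h=env.movel([x,y,.109],.015,stop_force=3)
s=env.get_state(); print(h,s['tcp_pos'],s['force'],s['opening'])
if h and s['tcp_pos'][2]<.1155:
    env.grip(.035,20); s=env.get_state(); print(s['tcp_pos'],s['force'])
    env.movel([x,y,.16],.08); env.movel([x,y,.30],.2)
    env.reach([.4902,-.262,.25],down(20)); env.grip(.085)
    print(env.get_state()['time'])
    im,W=cloud("top"); cv2.imwrite("pics/top3.png",im); g=im.astype(int); Z=W[...,2]
    near=np.hypot(W[...,0]-.485,W[...,1]-.31)<.06
    M=near&(Z>.03)&~((g[...,1]>g[...,2]+20)&(g[...,1]>g[...,0]+20))
    print('cover',fitc("top",M,.038))
    q=W[M&(Z<.045)]; pl=np.linalg.lstsq(np.c_[q[:,:2]-[.485,.31],np.ones(len(q))],q[:,2],rcond=None)[0]; print(np.degrees(pl[:2]),pl[2],len(q))
    b=camera("scene")[0][50:190,190:340]; a=im[195:335,50:200]
    cv2.imwrite('pics/v3.png',np.clip(cv2.resize(np.hstack([a,b]),None,fx=2.6,fy=2.6)*1.5,0,255).astype(np.uint8))
```

```text
True [0.48549192 0.3096685  0.113053  ] [-0.60751309 -1.13317602  5.16970898] 0.016069023679889997
[0.48490488 0.30899518 0.11208877] [-0.04148782  0.29113229 -0.18369581]
14.2667
cover (array([0.4846, 0.3103, 0.045 ]), 0.0008)
[ 0.15052926 -0.13488733] 0.03758610892983944 1405
```

View pics/v3.png

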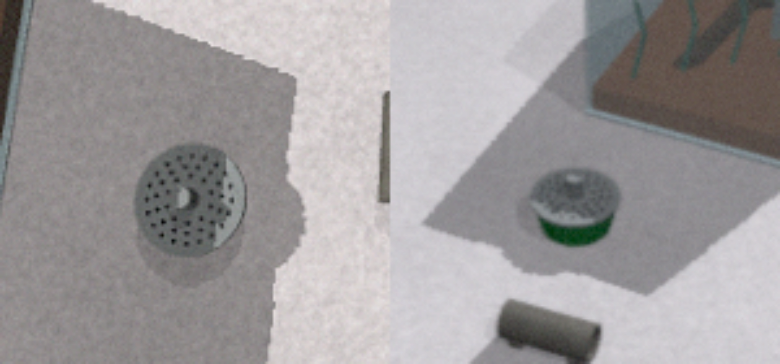

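The cover is seated on the dish: its disc top is at z = 0.0376 (0.038 expected), tilt 0.15°, and it's centred with the dish. Next is the cap.

Run:
```python
from h import *
x,y=.4902,-.262
env.movel([x,y,.185],.15)
h=env.movel([x,y,.151],.04,stop_force=5)
s=env.get_state(); print(h,s['tcp_pos'],s['force'],s['opening'],s['qpos'][6])
if not h:
    env.grip(0.0,110); env.dwell(.2); s=env.get_state(); print(s['tcp_pos'],s['force'],s['torque'],s['opening'],s['time'])
b=camera("scene")[0][190:330,70:220]
cv2.imwrite('pics/v4.png',np.clip(cv2.resize(b,None,fx=4,fy=4,interpolation=cv2.INTER_CUBIC)*1.5,0,255).astype(np.uint8))
```

```text
False [ 0.49038522 -0.26200974  0.15117904] [-1.25790352 -0.08136083  0.34486805] 0.0853860285843641 -1.1118531526733737
[ 0.49028621 -0.26181648  0.15181677] [-2.45493091  1.95624712  6.91534679] [ 0.23172967  0.48712785 -0.04195611] 0.053833824953210874 16.55
```

View pics/v4.png

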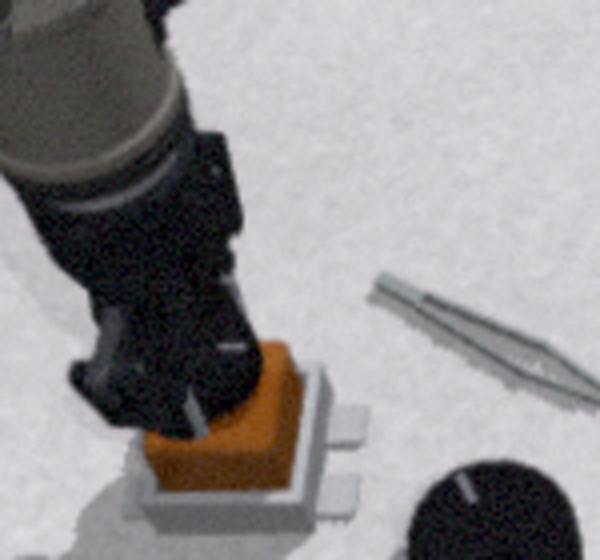

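The fingers hold the cap at crop (200,380), and its grey line is visible at (230,347). I'll unscrew it in steps.

Run:
```python
from h import *
x,y,z=.4902,-.262,.1515
for i in range(1,5):
    env.movel([x,y,z+.0003*i],.03,rot=down(20+18*i)) if 0 else None
    q=np.array(env.get_state()['qpos']); q[6]+=np.radians(18); env.goto_joints(q)
    env.movel([x,y,z+.0003*i],.02,rot=down(20+18*i))
    s=env.get_state(); o=s['orientation']; print(i,s['tcp_pos'].round(4),s['force'].round(1),s['torque'].round(3),round(s['opening'],4),np.degrees(2*np.arctan2(o[2],o[1])).round(1),s['time'])
b=camera("scene")[0][190:330,70:220]
cv2.imwrite('pics/v5.png',np.clip(cv2.resize(b,None,fx=4,fy=4,interpolation=cv2.INTER_CUBIC)*1.5,0,255).astype(np.uint8))
```

```text
1 [ 0.4908 -0.2618  0.1522] [1.2 2.2 4.5] [ 0.174 -0.275  0.002] 0.0539 37.9 17.25
2 [ 0.4909 -0.2617  0.1525] [1.1 2.3 5.4] [ 0.352 -0.464  0.024] 0.054 56.0 17.9
3 [ 0.4906 -0.2619  0.1531] [-0.1  3.  10.3] [0.415 0.02  0.077] 0.054 74.0 18.55
4 [ 0.4903 -0.262   0.1533] [-0.8  2.   8.8] [0.362 0.11  0.037] 0.0539 92.0 19.2
```

View pics/v5.png

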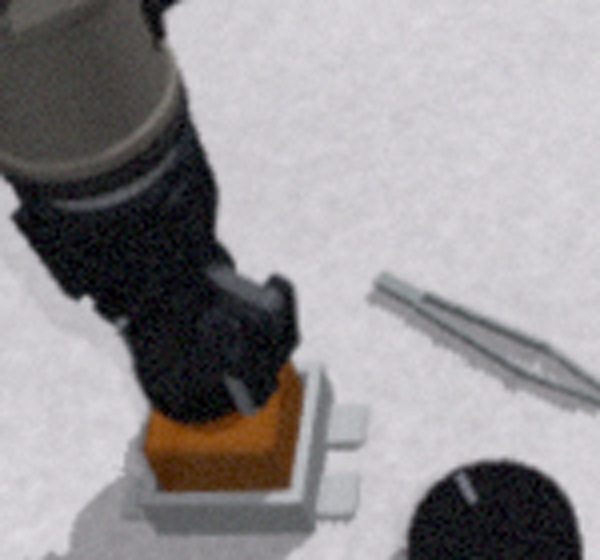

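Run:
```python
from h import *
x,y=.4902,-.262
for z in(.1545,.1565,.1595):
    env.movel([x,y,z],.01); s=env.get_state(); print(s['tcp_pos'].round(4),s['force'].round(2),round(s['opening'],4))
b=camera("scene")[0][190:330,70:220]
cv2.imwrite('pics/v6.png',np.clip(cv2.resize(b,None,fx=4,fy=4,interpolation=cv2.INTER_CUBIC)*1.5,0,255).astype(np.uint8))
```

```text
[ 0.4901 -0.2622  0.1544] [0.6  0.41 2.66] 0.0539
[ 0.4896 -0.2621  0.1561] [-0.59 -0.4   0.12] 0.0539
[ 0.4902 -0.262   0.1596] [-0.9  -0.02  0.95] 0.054
```

View pics/v6.png

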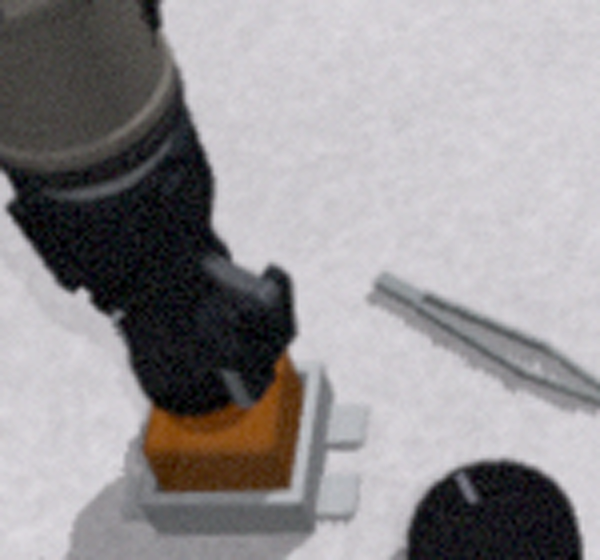

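The force on the tool is about 0 N, so it isn't carrying the jar's 3.4 N, and the jar hasn't moved in the stand. I'll raise the cap to 2 cm clear.

Run:
```python
from h import *
env.movel([.4902,-.262,.1880],.04); env.dwell(.4); s=env.get_state(); print(s['tcp_pos'].round(4),s['orientation'].round(4),s['force'].round(2),s['opening'],s['time'])
im,W=cloud("scene"); g=im.astype(int); Z=W[...,2]; near=np.hypot(W[...,0]-.4902,W[...,1]+.262)<.06
A=near&(g[...,2]>g[...,0]+40); print('amber z max (mouth .102)',np.percentile(Z[A],[50,95,99]).round(4))
r=np.hypot(W[...,0]-.4914,W[...,1]+.263); C=near&(g.max(2)<60)&(abs(r-.028)<.003)
print('cap side z range',np.percentile(Z[C],[1,5,95,99]).round(4),C.sum())
T=near&(abs(Z-.143)<.004)&(r<.027); q=W[T]; print('top pts',len(q),np.median(q[:,2]) if len(q) else None)
z0=np.load('scene0.npz')
p=W[A&(abs(Z-.068)<.005)]; print('jar shoulder z',np.median(p[:,2]), 'before', np.median(z0['W'][(z0['im'].astype(int)[...,2]>z0['im'].astype(int)[...,0]+40)&(abs(z0['W'][...,2]-.068)<.005)&(np.hypot(z0['W'][...,0]-.49,z0['W'][...,1]+.262)<.06)][:,2]))
b=im[180:330,70:220]
cv2.imwrite('pics/v7.png',np.clip(cv2.resize(b,None,fx=4,fy=4,interpolation=cv2.INTER_CUBIC)*1.7,0,255).astype(np.uint8))
```

```text
[ 0.4902 -0.262   0.1879] [-1.000e-04  6.946e-01  7.194e-01 -0.000e+00] [-0.12  0.48 -0.22] 0.054220142849352525 21.7
amber z max (mouth .102) [0.0662 0.0951 0.1007]
cap side z range [0.0351 0.0514 0.4907 0.5017] 734
top pts 339 0.14227002698240154
jar shoulder z 0.06615187111083648 before 0.06627381577702454
```

View pics/v7.png

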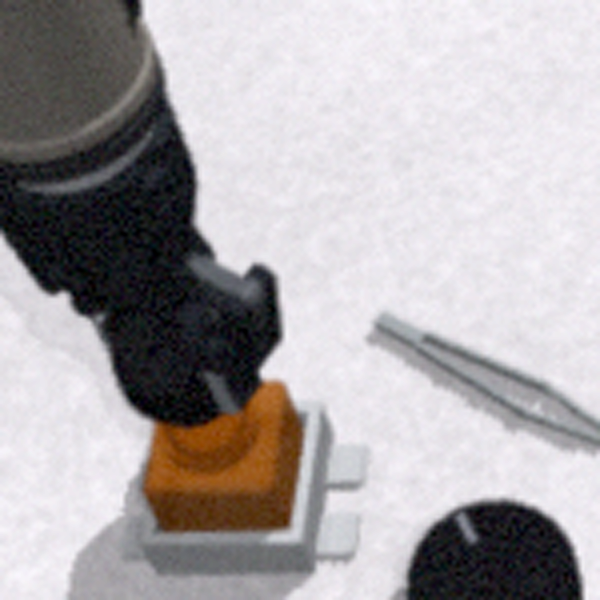

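The cap is off and held in the gripper at crop (170,350), clear of the bare neck at (210,440). Its top is at about 0.143, so the lower edge is about 2 cm above the mouth. The jar is still in its stand, so I'm handing the job in.

```bash
python3 -c "
from cell import job; print(job.job_done())"
```

```text
the job is handed in; nothing more can be done
None
```

The sieve cover is seated on the green dish and released. The arm is holding the unscrewed cap about 2 cm above the amber jar's mouth. I handed the job in at about 22 s on the robot's clock; the limit is 61 s.

- **Cover:** after release its top plane measured z = 37.6 mm (38 expected), tilted about 0.15°, with its centre within 0.5 mm of the dish's centre.
- **Cap:** I turned the gripper 72° counterclockwise with a 110 N grip, then lifted straight up. The force on the tool stayed near 0 N, so the jar was not lifted. The jar's shoulder height was the same as before, and it still stands in its stand.
- **Final pose:** the cap's top reads about 142–143 mm, which puts its lower edge about 20 mm above the mouth. The tool points straight down.

**Checks that failed or disagreed:**
- The two cameras differed by about 2–3 mm, mostly in x. I centred the cover using the top camera alone.
- The scene camera's outline fit of the dish was poor, so I didn't use it.
- My depth check of the cap's side wall picked up other surfaces and was useless. The final clearance comes from the cap-top reading and the tool height.
- The cap's grey line was hidden after the turn, so I inferred the turn from the gripper's rotation and the cap lifting freely.
- I did not measure the tweezers, tube, small bottle and round jar again at the end. I planned the moves clear of them, and nothing looked disturbed in the views I checked, though those didn't show all of them.

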